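Seal a moulded sample in the dry box

ROBOT

A 7-joint arm with a two-finger parallel gripper is mounted at the origin on the work surface. World frame = base frame: x ahead of the robot, y to its left, z up, the work surface at z = 0. Lengths are in mm, angles in rad, forces in N, time in s.
With the tool pointing down it reaches from about 425 to 950 mm from the base axis. Payload 4.7 kg.
Tool frame: the origin (TCP) lies between the finger pads; the fingertips stand 11 mm ahead of it and the grasp point (between the pads) lies 8 mm behind it; z points along the fingers, y is the line along which they close (so a half turn about z gives the same grasp; the last joint's range is limited). The gripper opens to 85 mm and grips with 20 to 120 N. Pads are 22 mm wide; open, the fingers measure 114 mm over their backs; the gripper's body (76 mm by 85 mm) begins 54 mm behind the grasp point. The pads swing forward as they close: fully open they stand 13 mm farther back than shut.
Start: joints at [-1.301, 0.469, -0.049, 1.532, 0.024, 1.141, -0.082], TCP at [198.661, 645.124, 203.435] pointing down, gripper open.
Joint ranges: [-2.59, 2.59], [-0.33, 1.99], [-1.39, 1.29], [0.1, 2.45], [-1.04, 4.18], [0.21, 1.99], [-2.66, 2.66]. Speed limits (rad/s): [2.57, 2.57, 3.14, 3.14, 3.14, 3.14, 3.14].

INTERFACE

Orientations are given as a unit quaternion [w, x, y, z].
In Python, from bench import bot gives the robot as it stands.
- The arm moves only by the tool move_arm, never from a script. Its argument "commands" is a list of rows, each a list of 7 numbers: the finger opening in mm, from 0 to 85.4, then the shift along the tool's x, y, z as a fraction of full scale, then the turn, a rotation vector about the tool's x, y, z as a fraction of full scale. A call has exactly 8 rows; each row shifts and turns the commanded pose from where the row before left it, along the tool's axes as they then stand; what a row does not reach is not made up. Full scale, the value 1, is 100 cm for a shift and 180 degrees for a turn. A row lasts 1/12 s, in which the tool goes at most 41.7 mm and 7.16 degrees, less where a joint would pass 70% of its speed; a pose out of reach is approached as far as the arm can. A call with a number of a shift or a turn outside -1 to 1 is refused whole. A call with a gripper value outside its range is refused whole. The fingers move at their own pace and stop on an object; the grip force is fixed at half the most. Time passes only in rows, so rows that do not move let the fingers close, or fill a call up. It gives the time, the measured TCP pose, the force, the opening and the grip force at its end, in the units of the state.
- bot.sense(): the state, without advancing time (a new reading comes with each control period).
- bot.get_image(name): name is "side" or "top"; returns a dict with "color" (480x640x3 uint8, red, green, blue), "intrinsics" (3x3 intrinsics, pixels), "k1" (the pictures are not rectified: a ray, as slopes to the right and down, at radius r is drawn at 1 + k1 r^2 times it, then the intrinsics apply), "eye" and "attitude" of the camera in the world. Camera axes: x right, y down, z forward; pixel columns grow to the right and rows downward; lengths in mm; the calibration is good to about 2 mm. A picture is of the moment at which its call begins. There is no depth.
- bot.job_done(): hands the job in; it is judged then, once.
Trained networks look in the newest picture that a camera, given by its name, has taken for a name from the list of things; names that differ only in an ending like _2 or _b are one class to them, and where a whole thing is asked for, a point or a joint stands for the part that bears it (a point fixed in the world has none). Each returns a list of dicts, best first, with "p" (0 to 1); they miss things now and then, are a little off and sometimes report something else, mostly with a low value. They report only what shows in the picture. A call takes as long as a camera call. They do not tell look-alikes from the thing itself.
- bot.regions_of(camera, name): "region" (480x640 bool, what is visible of it).
- bot.mark_of(camera, name): "point" ([x, y, z] in mm, in the coordinates of the camera as it stood for that picture, good to about 4 mm: a listed point, or the origin of a listed thing).
The state is a dict: "clock": time; "qpos": joint angles; "joint_velocities": joint speeds; "tau": joint torques, N m; "eef_pos": TCP position; "ee_rot": TCP orientation; "force": force on the tool from outside, world axes, zero at the start; "moment": the same for the moment, N m; "gripper_width": finger opening in mm; "grip_force": force on a finger pad.
Only numpy, scipy, OpenCV 4.12 (cv2) and the standard library are available. Lean on these libraries where they do the work, as an engineer would, in place of code of your own. Each camera call takes 0.05 s, during which the arm holds its last target. There are 200 camera calls.

TASK

Lay the moulded comb that still has its upright stem flat inside the open grey dry box and let go of it. Then swing the lid down and press its front edge steadily against the gasket until the latch tongue catches and holds the lid shut; do not ram it, the box cracks above 35 N. Leave the other things on the table where they are.

Things in the scene. Friction and masses are not known exactly. Their poses are not given: they have to be found in the camera images.
- sample: the moulded part: cream plastic comb plate 108 x 82 x 4 mm (long side along its x) with an upright square stem in its middle, 12 x 12 mm, sides along x and y, top 49 mm above the underside; about 60 g. Origin at the centre of its underside. The other two combs have no stem.
- drybox: fixed grey open box, outside 144 (x) x 190 (y) mm, walls 5 mm thick, 66 mm high, floor 5 mm thick; free inside from 61 mm before to 67 mm behind the origin in x, 180 mm in y. Origin at the centre of its underside; +x side: lid hinge, -x side (front): latch, and along the front wall a black rubber gasket bar. No part of it or its lid may be pushed with more than 35 N.
- hinge (a point): point on the middle of the lid's hinge line, fixed to the box, 74 mm behind (+x) and 74 mm above the box's origin, at the level of the underside of the shut lid; axes as the box's. The lid is a light grey plate, 152 mm from hinge to free edge, 196 mm wide, 8 mm thick, 250 g, with a lip 8 mm beyond its free edge that goes under the latch tongue.
- lid (a joint): lid angle in rad: 0 level, 1.57 upright, more leans to +x. Stiff hinge: it stays where it is left (2 to 5 N at its edge moves it). It meets the gasket at 0.07 to 0.14. Latched it rests at 0 to 0.055: the height of the front rim with gasket and latch, and so where it catches, differs by up to 7 mm from box to box. If not caught, the gasket lifts it to above 0.065 when let go.
- lid_press (a point): centre of the ribbed thumb pad on the lid's outer (upper) face, 135 mm from the hinge, mid-width; z points out of that face, +x from pad to hinge. Pressed here the lid resists over about 10 mm of travel, rising to 14 to 22 N; then the force drops by 4 N or more as the tongue slips over the lip; it has caught 1 to 2 mm after that drop begins, and 1 to 2 mm deeper comes a hard stop.
- latch (a joint): how far the spring tongue of the latch is pushed back (away from the lid), in m: 0 at rest, about 0.005 as the lip passes, under 0.001 once it has caught. Steel tongue 40 mm wide, bevelled on top, in a black housing 62 mm wide at the middle of the box's front that reaches 110 mm in front of the box's origin and up to 98 mm high.
- flat_a: bystander: flat cream comb without a stem, 90 x 64 x 4 mm; origin at the centre of its underside
- flat_b: bystander: a second flat comb like flat_a; origin at the centre of its underside
- cutters: bystander: side cutters with black grips, 150 x 45 x 14 mm, lying; origin near the middle of the underside
- caliper: bystander: vernier caliper, 220 x 60 x 12 mm, lying; origin at the middle of its beam
- tape: bystander: roll of packing tape lying flat, 100 mm across, 45 mm high; origin at the centre of its underside
- mug: bystander: white mug, 76 mm across, 90 mm high; origin at the centre of its underside
- jar: bystander: white jar with a cap, 66 mm across, 85 mm high; origin at the centre of its underside
Things that resemble listed ones, but are neither listed nor needed, are in the scene too. What is shaped like the sample but blue or orange is not meant.

How it is judged (in metres and radians):
On the way, in this order (a step that is already met when the one before it is completed fails the run):
1. the stemmed comb lies flat inside the box, let go, with the lid still open (x of sample in the frame of drybox between -0.035 and 0.035 m and y of sample in the frame of drybox between -0.06 and 0.06 m and z of sample in the frame of drybox below 0.012 m and angle between sample's own z axis and vertical below 0.12 rad and contact force between sample and the fingers below 0.1 N and linear speed of sample below 0.02 m/s and value of joint lid above 0.6 rad), for 0.2 s.
2. the lid has been swung down onto the gasket (value of joint lid below 0.15 rad), for 0.05 s.
At the end, for the whole second after the job is handed in: The stemmed comb lies flat (within 0.12 rad) and at rest on the floor inside the box, and the lid is held shut by the latch with nobody pressing: lid angle below 0.06 rad, tongue sprung back to within 1.5 mm of rest (x of sample in the frame of drybox between -0.035 and 0.035 m and y of sample in the frame of drybox between -0.06 and 0.06 m and z of sample in the frame of drybox below 0.012 m and angle between sample's own z axis and vertical below 0.12 rad and value of joint lid below 0.06 rad and value of joint latch below 0.0015 m and linear speed of sample below 0.02 m/s); the robot touches nothing.
It fails at once if the robot pushed on the box, its lid or its latch with more than 35 N (contact force between drybox and the fingers above 35 N or contact force between drybox and the arm above 35 N).
It fails at once if another thing on the table was moved by more than 30 mm (distance of any of flat_a, flat_b, cutters, caliper, tape, mug, jar from where it was at the start of the episode above 0.03 m).
It also fails if it takes over 64 s, if anything falls off the work surface, if the arm or the gripper's body presses on something with over 40 N, if the wrist force passes 120 N, or if a joint passes its speed limit or range.

## Working session

There is one attempt and no reset: what is moved stays moved. The work goes in short steps, Python scripts to look and compute and a tool call to move; the robot and the scene stay as the last step left them, time stands still between calls to the robot, and variables do not carry over. Pictures are saved under pics/ and viewed, at most 10 in all, crops included, and the job is handed in when it is done.

Besides the shell and the picture viewer there is one more tool, called as name(argument=value, ...), one argument or row to a line, values as JSON. move_arm: Moves the arm, as the interface text tells. Shift numbers are shares of 100 cm and turn numbers shares of 180 degrees, none past 1 either way. Its arguments: {"type":"object","properties":{"commands":{"type":"array","items":{"type":"array","items":{"type":"number"}}}},"required":["commands"]}

```bash
mkdir -p pics; ls; cat > h.py <<'E'
import numpy as np, cv2
from scipy.spatial.transform import Rotation as R
from bench import bot
def rot(q): 
    q=np.asarray(q,float)
    return q if q.shape==(3,3) else R.from_quat([q[1],q[2],q[3],q[0]]).as_matrix()
def w(im,p): return rot(im["attitude"])@np.array(p)+np.array(im["eye"])
def ray(im,uv):
    K=np.array(im["intrinsics"]);k=im["k1"]
    d=np.array([(uv[0]-K[0,2])/K[0,0],(uv[1]-K[1,2])/K[1,1]]);u=d.copy()
    for _ in range(20): u=d/(1+k*(u@u))
    return rot(im["attitude"])@np.array([*u,1])
def onz(im,uv,z):
    r=ray(im,uv);e=np.array(im["eye"]);return e+r*(z-e[2])/r[2]
def save(im,n): cv2.imwrite("pics/"+n,im["color"][:,:,::-1])
E
python3 - <<'E'
from h import *
print(bot.sense())
for c in("top","side"):
    im=bot.get_image(c);save(im,c+"0.png");print(c,im["eye"],im["attitude"],im["intrinsics"],im["k1"])
    for n in("sample","drybox","hinge","lid","lid_press","latch","flat_a","cutters","caliper","tape","mug","jar"):
        for m in bot.mark_of(c,n): print(n,round(m["p"],2),w(im,m["point"]).round(0))
E
```

```text
pics
{'clock': 0.0, 'qpos': array([-1.3009121 ,  0.46940456, -0.04860906,  1.53371002,  0.02409293,
        1.14094677, -0.08228002]), 'joint_velocities': array([ 8.35796649e-04,  5.95604946e-04,  1.00619669e-03,  9.95112905e-04,
       -1.58773342e-05,  5.19214660e-04, -4.48483065e-04]), 'tau': array([-5.71302935e-04, -5.10297596e+01, -4.67153045e-02, -2.37712348e+01,
        1.06435877e-02,  7.61861826e-03,  2.30792772e-07]), 'eef_pos': array([198.48698622, 644.49793848, 202.37953162]), 'ee_rot': array([-1.12832048e-04,  1.48806522e-01,  9.88865882e-01, -9.34902108e-04]), 'force': array([ 0.76665564, -0.0043687 , -0.28223383]), 'moment': array([ 0.00216204,  0.00372213, -0.03494216]), 'grip_force': 0.0, 'gripper_width': 85.82096670568741}
top [ 370.38561914   56.13441497 1409.40005107] [-0.04681432  0.70521874 -0.70521385  0.05611044] [[511.59019622   0.         323.74201911]
 [  0.         511.59019622 240.1966738 ]
 [  0.           0.           1.        ]] -0.054717249679798
sample 0.93 [457.  70.  -4.]
sample 0.85 [823.  83.  -1.]
sample 0.76 [621. 180.  -2.]
sample 0.52 [ 622. -405.   -0.]
drybox 0.92 [ 514. -165.    2.]
hinge 0.86 [ 590. -158.   76.]Traceback (most recent call last):
  File "<stdin>", line 6, in <module>
ValueError: it knows: caliper, cutters, drybox, flat, hinge, jar, lid_press, mug, sample, tape
```

```bash
python3 - <<'E'
from h import *
for c in("top","side"):
    im=bot.get_image(c);save(im,c+"1.png");print(c,im["eye"],im["attitude"])
    for n in("sample","drybox","hinge","lid_press","flat_a","cutters","caliper","tape","mug","jar"):
        print(n,[(round(m["p"],2),*w(im,m["point"]).round(0)) for m in bot.mark_of(c,n)])
E
```

```text
top [ 370.38561914   56.13441497 1409.40005107] [-0.04681432  0.70521874 -0.70521385  0.05611044]
sample [(0.7, np.float64(621.0), np.float64(179.0), np.float64(-2.0)), (0.63, np.float64(825.0), np.float64(87.0), np.float64(-1.0)), (0.57, np.float64(458.0), np.float64(67.0), np.float64(-3.0))]
drybox [(0.83, np.float64(515.0), np.float64(-163.0), np.float64(1.0))]
hinge [(0.83, np.float64(591.0), np.float64(-155.0), np.float64(75.0)), (0.58, np.float64(324.0), np.float64(-375.0), np.float64(-3.0))]
lid_press [(0.69, np.float64(593.0), np.float64(-160.0), np.float64(213.0))]
flat_a [(0.8, np.float64(453.0), np.float64(220.0), np.float64(-3.0)), (0.7, np.float64(598.0), np.float64(334.0), np.float64(-5.0))]
cutters [(0.78, np.float64(322.0), np.float64(372.0), np.float64(-4.0))]
caliper [(0.83, np.float64(711.0), np.float64(-54.0), np.float64(3.0))]
tape [(0.58, np.float64(630.0), np.float64(514.0), np.float64(-4.0))]
mug [(0.58, np.float64(325.0), np.float64(-372.0), np.float64(-2.0))]
jar [(0.89, np.float64(622.0), np.float64(-407.0), np.float64(-2.0))]
side [ 427.31250645 -899.79235
[... 342 characters left out ...]
, np.float64(591.0), np.float64(-154.0), np.float64(207.0))]
hinge [(0.56, np.float64(587.0), np.float64(-157.0), np.float64(77.0)), (0.52, np.float64(617.0), np.float64(178.0), np.float64(1.0))]
lid_press [(0.71, np.float64(596.0), np.float64(-157.0), np.float64(209.0))]
flat_a [(0.51, np.float64(453.0), np.float64(218.0), np.float64(-0.0)), (0.46, np.float64(595.0), np.float64(336.0), np.float64(0.0))]
cutters []
caliper [(0.88, np.float64(712.0), np.float64(-59.0), np.float64(2.0))]
tape [(0.75, np.float64(629.0), np.float64(517.0), np.float64(-1.0))]
mug [(0.66, np.float64(332.0), np.float64(-370.0), np.float64(-4.0))]
jar [(0.55, np.float64(620.0), np.float64(-408.0), np.float64(-1.0))]
```

View pics/top0.png

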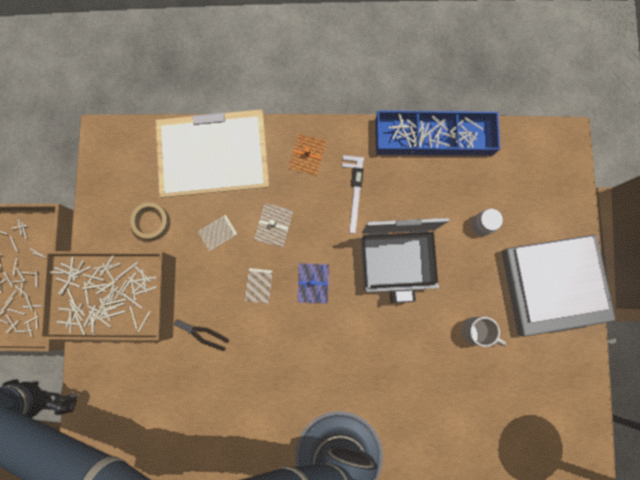

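View pics/side1.png

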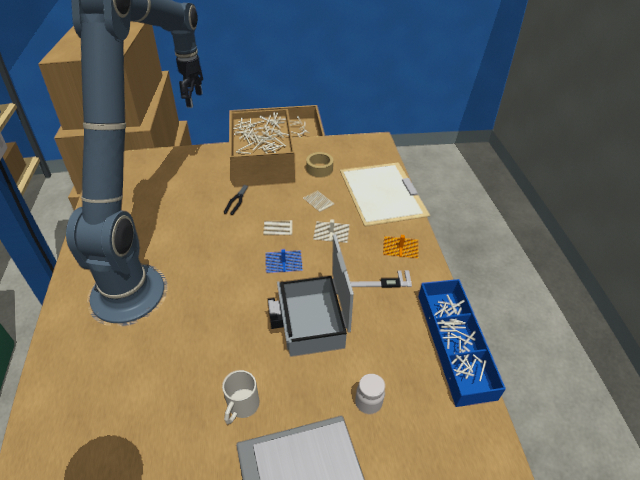

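Cream comb with a stem: top (273,225). It could be confused with the blue stemmed comb (313,284), the orange stemmed comb (307,155), and the flat combs (217,232) and (259,285). The lid stands upright at about (407,224), and the latch is at (403,296). I choose (273,225) and check it in a close crop.

```bash
python3 - <<'E'
from h import *
ims={}
crops=[]
for c,(u,v) in(("top",(273,225)),("side",(332,232))):
    im=bot.get_image(c)
    crops.append(cv2.resize(im["color"][v-35:v+35,u-35:u+35,::-1],(380,380),interpolation=cv2.INTER_CUBIC))
    if c=="top":
        b=cv2.resize(im["color"][205:310,350:460,::-1],None,fx=3.6,fy=3.6,interpolation=cv2.INTER_CUBIC)
        crops.append(cv2.resize(b,(400,380)))
    for n,z,ref in(("sample",4,(621,178)),("drybox",66,(515,-164))):
        for r in bot.regions_of(c,n):
            ys,xs=np.nonzero(r["region"])
            P=np.array([onz(im,(x,y),z)[:2] for x,y in zip(xs,ys)])
            if np.hypot(*(P.mean(0)-ref))<60:
                print(c,n,round(r["p"],2),len(P),cv2.minAreaRect(P.astype(np.float32)))
cv2.imwrite("pics/crop.png",np.hstack([crops[0],crops[2]]));cv2.imwrite("pics/box.png",crops[1])
E
```

```text
top sample 0.74 505 ((627.7786254882812, 176.78102111816406), (80.01142120361328, 84.16891479492188), 75.79171752929688)
top drybox 0.7 5434 ((514.6119384765625, -178.06878662109375), (221.0290985107422, 230.581298828125), 0.1464388072490692)
side sample 0.98 487 ((620.0321044921875, 188.65765380859375), (87.36893463134766, 105.4256362915039), 79.83960723876953)
side drybox 0.91 5918 ((515.157470703125, -100.50885009765625), (229.2043914794922, 394.1402893066406), 2.5896356105804443)
```

View pics/crop.png

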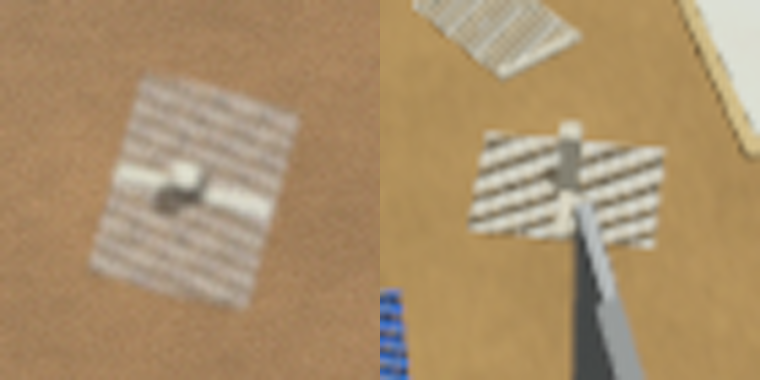

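View pics/box.png

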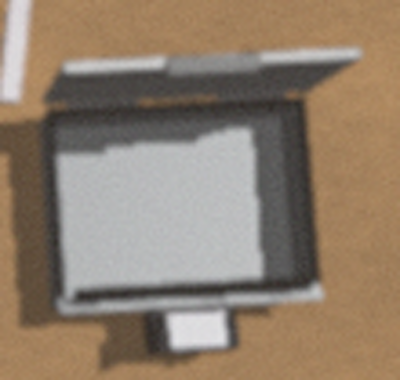

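Crop: a cream comb with an upright stem, corners clear, stem top at about (185,172) in the crop. It is the right part. The box crop shows the rim, the lid upright, and the latch housing in front at (200,330).

```bash
python3 - <<'E'
from h import *
im=bot.get_image("top")
P=[onz(im,(238+x/5.43,190+y/5.43),4)[:2] for x,y in((145,72),(298,115),(245,307),(92,268))]
P=np.array(P);print(P.round(1),P.mean(0),cv2.minAreaRect(P.astype(np.float32)))
for a,b in((1,2),(0,3),(0,1),(3,2)): d=P[a]-P[b];print(np.degrees(np.arctan2(d[1],d[0])),np.hypot(*d))
print("stem",onz(im,(238+185/5.43,190+172/5.43),49))
for z,pts in((66,((45,112),(303,100),(320,290),(58,308))),(220,((62,70),(360,54)))):
    Q=np.array([onz(im,(350+x/3.636,205+y/3.62),z)[:2] for x,y in pts]);print(Q.round(1),Q.mean(0))
    for i in range(len(Q)-1): d=Q[i+1]-Q[i];print(np.degrees(np.arctan2(d[1],d[0])),np.hypot(*d))
s=bot.sense();print(rot(s["ee_rot"]).round(3))
E
```

```text
[[681.2 203. ]
 [658.6 123.8]
 [558.7 150.1]
 [578.8 228.5]] [619.32649043 176.33949027] ((619.8705444335938, 176.20477294921875), (82.33120727539062, 105.49275207519531), 75.6662368774414)
-14.719046042170753 103.25331462186263
-13.947665441099963 105.49514185441215
74.1065156029554 82.36172851724865
75.66621564180234 80.92600397367693
stem [620.41604529 177.59971416  49.        ]
[[ 579.1  -64.5]
 [ 588.3 -254.8]
 [ 448.1 -262.8]
 [ 435.4  -72.2]] [ 512.7160091  -163.59426216]
-87.23132792201899 190.5384529483459
-176.71983008037293 140.3732375294177
93.81296026994391 191.04113011268961
[[ 582.9  -62.1]
 [ 594.  -257.8]] [ 588.44594905 -159.93498409]
-86.76441212899165 196.0275108679017
[[-0.956  0.294 -0.   ]
 [ 0.294  0.956  0.   ]
 [ 0.     0.    -1.   ]]
```

move_arm(
  commands=[
    [85,-0.0338,-0.0202,0,0,0,0],
    [85,-0.0338,-0.0202,0,0,0,0],
    [85,-0.0338,-0.0202,0,0,0,0],
    [85,-0.0338,-0.0202,0,0,0,0],
    [85,-0.0338,-0.0202,0,0,0,0],
    [85,-0.0338,-0.0202,0,0,0,0],
    [85,-0.0338,-0.0202,0,0,0,0],
    [85,-0.0338,-0.0202,0,0,0,0],
  ],
)

```text
clock: 2.32
eef_pos: [410.6, 409.6, 203.7]
ee_rot: [0.0, 0.149, 0.989, 0.0]
force: [-0.1, 0.6, 0.8]
gripper_width: 84.9
grip_force: 0.0
```

move_arm(
  commands=[
    [85,-0.0338,-0.0202,0,0,0,0],
    [85,-0.0338,-0.0202,0,0,0,0],
    [85,-0.0338,-0.0202,0,0,0,0],
    [85,-0.0338,-0.0202,0,0,0,0],
    [85,-0.0338,-0.0202,0,0,0,0],
    [85,-0.0338,-0.0202,0,0,0,0],
    [85,-0.0338,-0.0202,0,0,0,0],
    [60,-0.0338,-0.0202,0,0,0,-0.015],
  ],
)

```text
clock: 2.98
eef_pos: [621.5, 175.6, 203.6]
ee_rot: [0.0, 0.125, 0.992, 0.0]
force: [0.6, 0.7, 1.2]
gripper_width: 75.0
grip_force: 0.0
```

```bash
cat >> h.py <<'E'
def to(target,yaw=None):
    "tool-frame shift (m) and z turn (fraction) from the measured pose; yaw = wanted world angle of tool y, deg"
    s=bot.sense();T=rot(s["ee_rot"]);d=T.T@(np.array(target)-s["eef_pos"])/1000
    y=np.degrees(np.arctan2(T[1,1],T[0,1]))
    print("t",round(s["clock"],2),"pos",s["eef_pos"].round(1),"yaw_y",y.round(2),"tilt",T[:,2].round(3),"F",s["force"].round(1),"w",round(s["gripper_width"],1),"g",round(s["grip_force"],1),"shift",d.round(4),"turn",None if yaw is None else (-(yaw-y)/180).round(4))
    return s
E
python3 - <<'E'
from h import *
s=to((620,177.5,40),75.6); print(s["qpos"].round(2))
E
```

```text
t 2.98 pos [621.5 175.6 203.6] yaw_y 75.63 tilt [ 0.  0. -1.] F [0.6 0.7 1.2] w 75.0 g 0.0 shift [0.0019 0.0015 0.1636] turn 0.0002
[-0.45  0.42  0.15  1.62 -0.07  1.11  1.04]
```

move_arm(
  commands=[
    [50,0.0019,0.0015,0.03,0,0,0],
    [50,0,0,0.035,0,0,0],
    [50,0,0,0.035,0,0,0],
    [50,0,0,0.03,0,0,0],
    [50,0,0,0.02,0,0,0],
    [50,0,0,0.013,0,0,0],
    [50,0,0,0.01,0,0,0],
    [50,0,0,0,0,0,0],
  ],
)

```text
clock: 3.65
eef_pos: [618.0, 178.8, 28.8]
ee_rot: [-0.001, 0.125, 0.992, -0.001]
force: [1.1, 0.7, -0.7]
gripper_width: 49.8
grip_force: 0.0
```

move_arm(
  commands=[
    [0,0,0,0,0,0,0],
    [0,0,0,0,0,0,0],
    [0,0,0,0,0,0,0],
    [0,0,0,0,0,0,0],
    [0,0,0,0,0,0,0],
    [0,0,0,0,0,0,0],
    [0,0,0,0,0,0,0],
    [0,0,0,0,0,0,0],
  ],
)

```text
clock: 4.32
eef_pos: [618.9, 179.0, 30.5]
ee_rot: [0.0, 0.125, 0.992, 0.0]
force: [0.6, 0.6, 0.4]
gripper_width: -0.1
grip_force: 0.0
```

```bash
python3 - <<'E'
from h import *
to((620,177.5,40),75.6)
im=bot.get_image("top");a=cv2.resize(im["color"][190:260,238:308,::-1],(400,400),interpolation=cv2.INTER_CUBIC)
print([(round(m["p"],2),w(im,m["point"]).round(0)) for m in bot.mark_of("top","sample")])
im=bot.get_image("side");b=cv2.resize(im["color"][190:270,295:375,::-1],(400,400),interpolation=cv2.INTER_CUBIC)
print([(round(m["p"],2),w(im,m["point"]).round(0)) for m in bot.mark_of("side","sample")])
cv2.imwrite("pics/g1.png",np.hstack([a,b]))
E
```

```text
t 4.32 pos [618.9 179.   30.5] yaw_y 75.58 tilt [ 0.  0. -1.] F [0.6 0.6 0.4] w -0.1 g 0.0 shift [-0.0015 -0.0012 -0.0095] turn -0.0001
[(0.91, array([827.,  84.,   0.])), (0.72, array([459.,  69.,  -4.]))]
[(0.9, array([622., 175.,  -1.])), (0.9, array([462.,  71.,  -1.])), (0.86, array([826.,  84.,   0.]))]
```

View pics/g1.png

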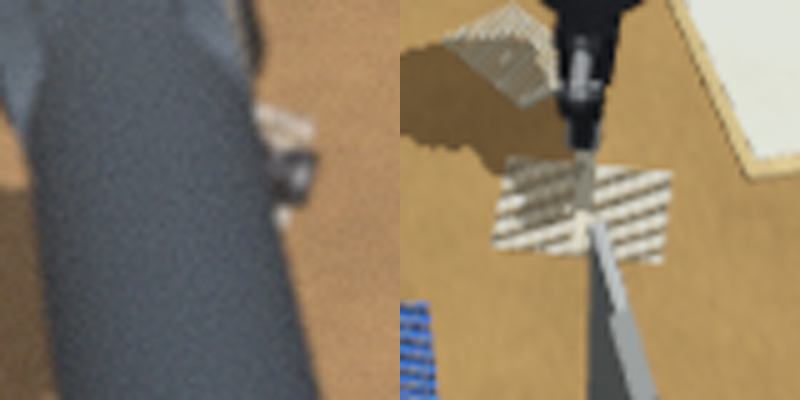

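The side crop shows the closed fingertips at about pixel (332,220), just where the stem's top was, and the stem untouched below. I'll check which depth that ray fits.

```bash
python3 - <<'E'
from h import *
im=bot.get_image("side")
for z in(19,30,40,49,60,70): print(z,onz(im,(332,220),z).round(0))
for n,z in(("stembase",4),("x",10)): print(n,onz(im,(295+182/5,190+232/5),z).round(0))
K=np.array(im["intrinsics"])
def proj(p):
    c=rot(im["attitude"]).T@(np.array(p)-im["eye"]);u=c[:2]/c[2];u=u*(1+im["k1"]*(u@u));return (u*K[0,0]+K[:2,2]).round(1)
for p in((619,179,19),(619,179,49),(620,177,0),(620,177,49)):print(p,proj(p))
E
```

```text
19 [628. 215.  19.]
30 [626. 203.  30.]
40 [624. 192.  40.]
49 [622. 182.  49.]
60 [620. 170.  60.]
70 [618. 159.  70.]
stembase [618. 155.   4.]
x [616. 149.  10.]
(619, 179, 19) [330.9 227.7]
(619, 179, 49) [331.1 220.7]
(620, 177, 0) [331.1 232.4]
(620, 177, 49) [331.5 221.1]
```

```bash
cat >> h.py <<'E'
def proj(im,p):
    K=np.array(im["intrinsics"]);c=rot(im["attitude"]).T@(np.array(p)-im["eye"]);u=c[:2]/c[2];u=u*(1+im["k1"]*(u@u));return u*K[0,0]+K[:2,2]
E
python3 - <<'E'
from h import *
s=bot.sense();o=[]
for c,(u,v) in(("top",(270,220)),("side",(335,200))):
    im=bot.get_image(c);C=im["color"][v-60:v+60,u-50:u+50,::-1];C=cv2.resize(C,(400,480),interpolation=cv2.INTER_CUBIC)
    for h,col in((-11,(0,0,255)),(8,(0,255,0)),(62,(255,255,0)),(150,(255,0,255))):
        p=proj(im,s["eef_pos"]+[0,0,h]);q=(p-[u-50,v-60])*4;cv2.circle(C,(int(q[0]),int(q[1])),3,col,1)
    o.append(C)
cv2.imwrite("pics/g2.png",np.hstack(o))
E
```

```text
(no output)
```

View pics/g2.png

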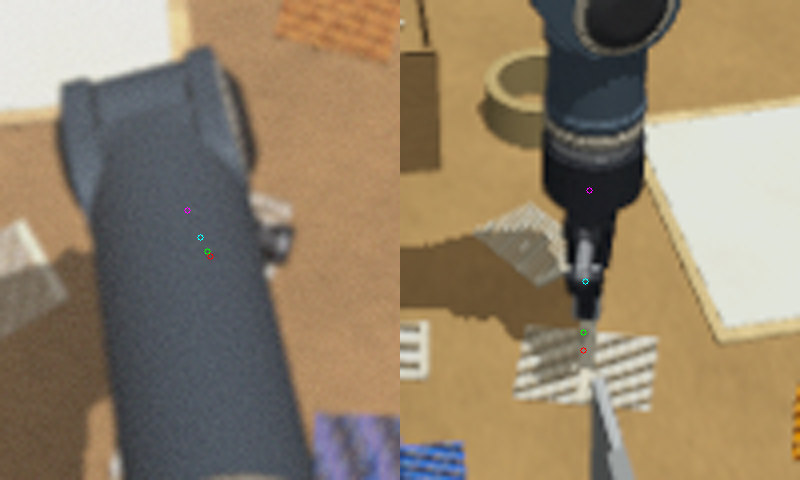

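```bash
python3 - <<'E'
from h import *
im=bot.get_image("side")
for z in(191,203,215,235): print(z,proj(im,(198.5,644.5,z)).round(1))
for b in (28,57): print("open finger tip",[proj(im,np.array([198.5,644.5,z])+s*b*np.array([.294,.956,0])).round(0) for z in (191,204) for s in(1,-1)])
s=bot.sense();print(s["gripper_width"],s["qpos"].round(3))
C=cv2.imread("pics/side1.png")[60:120,160:220];D=im["color"][195:245,305:355,::-1]
cv2.imwrite("pics/g3.png",np.hstack([cv2.resize(C,(400,400),interpolation=cv2.INTER_NEAREST),cv2.resize(D,(400,400),interpolation=cv2.INTER_NEAREST)]))
E
```

```text
191 [196.5 114.2]
203 [196.  111.3]
215 [195.5 108.3]
235 [194.6 103.2]
open finger tip [array([199., 110.]), array([194., 118.]), array([199., 107.]), array([193., 115.])]
open finger tip [array([202., 106.]), array([191., 122.]), array([202., 103.]), array([190., 119.])]
0.47270303081443066 [-0.434  0.603  0.122  1.763 -0.098  0.782  1.056]
```

View pics/g3.png

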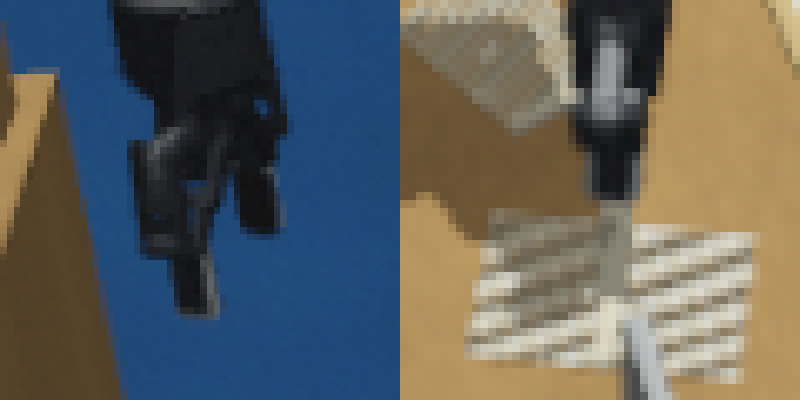

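```bash
python3 - <<'E'
from h import *
im=bot.get_image("top")
ax=np.array([.294,.956,0])
for z in(204,235):
    print(z,[proj(im,np.array([198.5,644.5,z])+s*49*ax).round(1) for s in(1,-1)])
C=cv2.imread("pics/top0.png")[370:430,0:90]
cv2.imwrite("pics/g4.png",cv2.resize(C,(720,480),interpolation=cv2.INTER_NEAREST))
E
```

```text
204 [array([ 43.2, 382.5]), array([ 82.1, 395.8])]
235 [array([ 36.1, 384.2]), array([ 75.9, 397.9])]
```

View pics/g4.png

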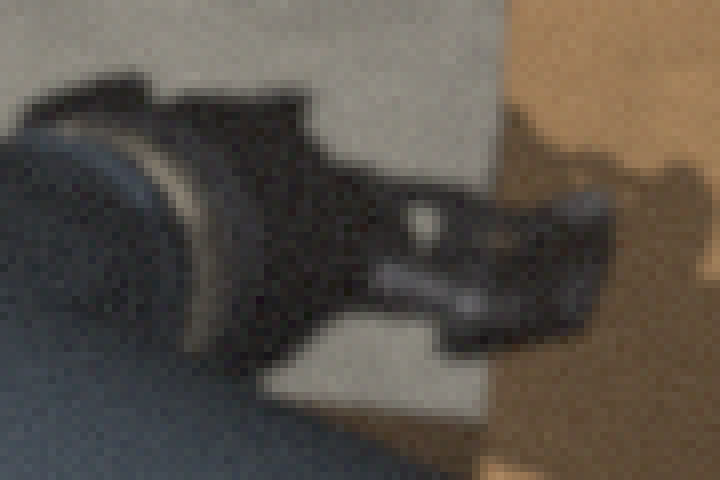

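Both views put the fingertips about 32 mm higher than the reported pose implies (start: side (189,108) against a predicted (190,116); top (75,400) agrees with z+31). So the fingers closed just above the stem. I reopen and go down 26 mm more.

move_arm(
  commands=[
    [50,0,0,0,0,0,0],
    [50,0,0,0,0,0,0],
    [50,0,0,0,0,0,0],
    [50,0,0,0,0,0,0],
    [50,0,0,0.01,0,0,0],
    [50,0,0,0.01,0,0,0],
    [50,0,0,0.006,0,0,0],
    [50,0,0,0,0,0,0],
  ],
)

```text
clock: 5.43
eef_pos: [617.1, 178.5, 1.9]
ee_rot: [-0.002, 0.125, 0.992, -0.001]
force: [0.0, -0.3, 0.6]
gripper_width: 49.9
grip_force: 0.0
```

move_arm(
  commands=[
    [0,0,0,0,0,0,0],
    [0,0,0,0,0,0,0],
    [0,0,0,0,0,0,0],
    [0,0,0,0,0,0,0],
    [0,0,0,0,0,0,0],
    [0,0,0,0,0,0,0],
    [0,0,0,0,0,0,0],
    [0,0,0,0,0,0,0],
  ],
)

```text
clock: 6.1
eef_pos: [619.3, 179.1, 4.9]
ee_rot: [0.0, 0.126, 0.992, 0.0]
force: [0.3, 0.1, 2.9]
gripper_width: 10.2
grip_force: 60.1
```

move_arm(
  commands=[
    [0,0,0,-0.015,0,0,0],
    [0,0,0,-0.03,0,0,0],
    [0,0,0,-0.035,0,0,0],
    [0,0,0,-0.04,0,0,0],
    [0,0.017,-0.029,-0.005,0,0,0],
    [0,0.017,-0.029,0,0,0,0],
    [0,0.017,-0.029,0,0,0,0],
    [0,0.017,-0.029,0,0,0,0],
  ],
)

```text
clock: 6.77
eef_pos: [522.6, 82.6, 129.2]
ee_rot: [-0.0, 0.125, 0.992, -0.0]
force: [0.0, -0.8, 0.0]
gripper_width: 10.1
grip_force: 59.6
```

move_arm(
  commands=[
    [0,0.017,-0.029,0,0,0,0],
    [0,0,0,0,0,0,0.039],
    [0,0,0,0,0,0,0.039],
    [0,0,0,0,0,0,0.039],
    [0,0,0,0,0,0,0.039],
    [0,0,0,0,0,0,0.039],
    [0,0,0,0,0,0,0.039],
    [0,0,0,0,0,0,0.039],
  ],
)

```text
clock: 7.43
eef_pos: [500.0, 59.7, 129.1]
ee_rot: [-0.0, 0.529, 0.848, -0.0]
force: [0.7, -0.3, -0.8]
gripper_width: 10.2
grip_force: 59.6
```

move_arm(
  commands=[
    [0,0,0,0,0,0,0.039],
    [0,0,0,0,0,0,0.039],
    [0,0,0,0,0,0,0.039],
    [0,0,0,0,0,0,0.013],
    [0,0,0,0,0,0,0],
    [0,0,0,0,0,0,0],
    [0,0,0,0,0,0,0],
    [0,0,0,0,0,0,0],
  ],
)

```text
clock: 8.1
eef_pos: [500.3, 59.7, 129.3]
ee_rot: [-0.0, 0.688, 0.726, -0.0]
force: [-1.0, 0.5, -0.8]
gripper_width: 10.5
grip_force: 59.6
```

```bash
python3 - <<'E'
from h import *
s=to((514,-163,130),3.1); print(s["qpos"].round(2))
for c in("top","side"):
    im=bot.get_image(c);save(im,c+"2.png")
    for n in("sample","drybox","hinge","lid_press"):print(n,[(round(m["p"],2),*w(im,m["point"]).round(0)) for m in bot.mark_of(c,n)])
E
```

```text
t 8.1 pos [500.3  59.7 129.3] yaw_y 3.08 tilt [-0.  0. -1.] F [-1.   0.5 -0.8] w 10.5 g 59.6 shift [-0.2231  0.0017 -0.0007] turn -0.0001
[-0.54  0.29  0.41  2.03 -0.15  0.85  0.01]
sample [(0.83, np.float64(827.0), np.float64(83.0), np.float64(-0.0))]
drybox [(0.78, np.float64(517.0), np.float64(-163.0), np.float64(5.0))]
hinge [(0.79, np.float64(586.0), np.float64(-156.0), np.float64(73.0)), (0.59, np.float64(627.0), np.float64(511.0), np.float64(-1.0))]
lid_press [(0.91, np.float64(593.0), np.float64(-160.0), np.float64(212.0))]
sample [(0.79, np.float64(498.0), np.float64(57.0), np.float64(124.0)), (0.76, np.float64(460.0), np.float64(69.0), np.float64(-0.0)), (0.67, np.float64(823.0), np.float64(86.0), np.float64(-2.0))]
drybox [(0.75, np.float64(516.0), np.float64(-163.0), np.float64(-1.0))]
hinge [(0.71, np.float64(585.0), np.float64(-159.0), np.float64(72.0)), (0.19, np.float64(594.0), np.float64(339.0), np.float64(3.0))]
lid_press [(0.93, np.float64(590.0), np.float64(-156.0), np.float64(207.0))]
```

move_arm(
  commands=[
    [0,-0.0319,0.0003,0,0,0,0],
    [0,-0.0319,0.0003,0,0,0,0],
    [0,-0.0319,0.0003,0,0,0,0],
    [0,-0.0319,0.0003,0,0,0,0],
    [0,-0.0319,0.0003,0,0,0,0],
    [0,-0.0319,0.0003,0,0,0,0],
    [0,-0.0319,0,0,0,0,0],
    [0,0,0,0,0,0,0],
  ],
)

```text
clock: 9.27
eef_pos: [513.6, -171.2, 130.1]
ee_rot: [0.002, 0.692, 0.722, -0.001]
force: [0.3, -1.5, -0.4]
gripper_width: 10.1
grip_force: 59.7
```

move_arm(
  commands=[
    [0,0,0,0.02,0,0,0],
    [0,0,0,0.02,0,0,0],
    [0,0,0,0.02,0,0,0],
    [0,0,0,0.02,0,0,0],
    [0,0,0,0.015,0,0,0],
    [0,0,0,0.01,0,0,0],
    [0,0,0,0.006,0,0,0],
    [0,0,0,0,0,0,0],
  ],
)

```text
clock: 9.93
eef_pos: [513.5, -162.9, 17.4]
ee_rot: [-0.001, 0.688, 0.726, -0.0]
force: [-0.6, -0.1, -0.7]
gripper_width: 10.3
grip_force: 59.7
```

move_arm(
  commands=[
    [0,0,0,0.004,0,0,0],
    [0,0,0,0.002,0,0,0],
    [0,0,0,0.001,0,0,0],
    [0,0,0,0,0,0,0],
    [0,0,0,0,0,0,0],
    [0,0,0,0,0,0,0],
    [0,0,0,0,0,0,0],
    [0,0,0,0,0,0,0],
  ],
)

```text
clock: 10.6
eef_pos: [514.2, -163.2, 11.5]
ee_rot: [0.0, 0.688, 0.726, 0.0]
force: [0.4, 0.1, -0.5]
gripper_width: 10.1
grip_force: 59.7
```

move_arm(
  commands=[
    [30,0,0,0,0,0,0],
    [30,0,0,0,0,0,0],
    [30,0,0,0,0,0,0],
    [30,0,0,0,0,0,0],
    [30,0,0,0,0,0,0],
    [30,0,0,0,0,0,0],
    [30,0,0,0,0,0,0],
    [30,0,0,0,0,0,0],
  ],
)

```text
clock: 11.27
eef_pos: [514.1, -163.2, 11.4]
ee_rot: [-0.0, 0.688, 0.726, 0.0]
force: [-1.3, -0.7, 0.1]
gripper_width: 29.8
grip_force: 0.0
```

move_arm(
  commands=[
    [30,0,0,-0.01,0,0,0],
    [30,0,0,-0.03,0,0,0],
    [30,0,0,-0.035,0,0,0],
    [30,0,0,-0.04,0,0,0],
    [30,0,0,-0.04,0,0,0],
    [0,0,0,-0.04,0,0,0],
    [0,0,0,-0.035,0,0,0],
    [0,0,0,0,0,0,0],
  ],
)

```text
clock: 11.93
eef_pos: [518.1, -165.1, 249.7]
ee_rot: [0.006, 0.688, 0.725, 0.004]
force: [-0.3, -0.1, -0.0]
gripper_width: 0.4
grip_force: 0.0
```

```bash
python3 - <<'E'
from h import *
to((635,-158,240),3.1)
o=[]
for c,(u,v) in(("top",(400,255)),("side",(315,300))):
    im=bot.get_image(c)
    for n in("sample","drybox","hinge","lid_press"):print(n,[(round(m["p"],2),*w(im,m["point"]).round(0)) for m in bot.mark_of(c,n)])
    o.append(cv2.resize(im["color"][v-60:v+60,u-60:u+60,::-1],(400,400),interpolation=cv2.INTER_CUBIC))
cv2.imwrite("pics/p.png",np.hstack(o))
E
```

```text
t 11.93 pos [ 518.1 -165.1  249.7] yaw_y 3.0 tilt [ 0.015 -0.002 -1.   ] F [-0.3 -0.1 -0. ] w 0.4 g 0.0 shift [0.001  0.1169 0.0114] turn -0.0005
sample [(0.9, np.float64(826.0), np.float64(85.0), np.float64(-1.0)), (0.86, np.float64(515.0), np.float64(-167.0), np.float64(5.0)), (0.57, np.float64(459.0), np.float64(69.0), np.float64(-3.0))]
drybox [(0.83, np.float64(514.0), np.float64(-165.0), np.float64(1.0))]
hinge [(0.88, np.float64(585.0), np.float64(-154.0), np.float64(78.0)), (0.36, np.float64(454.0), np.float64(220.0), np.float64(-1.0)), (0.17, np.float64(624.0), np.float64(-409.0), np.float64(-4.0))]
lid_press [(0.76, np.float64(592.0), np.float64(-159.0), np.float64(212.0))]
sample [(0.76, np.float64(513.0), np.float64(-167.0), np.float64(6.0)), (0.66, np.float64(827.0), np.float64(86.0), np.float64(-2.0))]
drybox [(0.84, np.float64(516.0), np.float64(-162.0), np.float64(-2.0))]
hinge [(0.87, np.float64(587.0), np.float64(-157.0), np.float64(76.0))]
lid_press [(0.89, np.float64(591.0), np.float64(-153.0), np.float64(210.0))]
```

View pics/p.png

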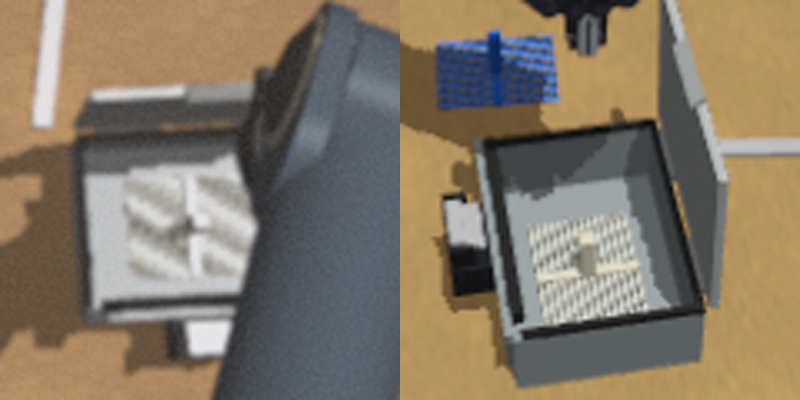

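The side crop shows the comb flat in the middle of the box at (585,260), released. The lid is open. Now I go behind the lid.

move_arm(
  commands=[
    [0,0,0.03,0,0,0,0],
    [0,0,0.03,0,0,0,0],
    [0,0,0.03,0,0,0,0],
    [0,0,0.027,0,0,0,0],
    [0,0,0,0.02,0,0,0],
    [0,0,0,0.03,0,0,0],
    [0,0,0,0.028,0,0,0],
    [0,0,0,0,0,0,0],
  ],
)

```text
clock: 13.1
eef_pos: [626.9, -155.5, 156.8]
ee_rot: [-0.005, 0.688, 0.726, -0.003]
force: [-0.1, 0.1, -0.9]
gripper_width: -0.5
grip_force: 0.0
```

```bash
python3 - <<'E'
from h import *
s=to((615,-158.5,172),3.1);print(s["qpos"].round(2))
im=bot.get_image("side");save(im,"side3.png")
E
```

```text
t 13.1 pos [ 626.9 -155.5  156.8] yaw_y 3.05 tilt [-0.012  0.002 -1.   ] F [-0.1  0.1 -0.9] w -0.5 g 0.0 shift [-0.0023 -0.0123 -0.0151] turn -0.0003
[-0.16  0.5   0.48  1.67 -0.26  1.05  0.45]
```

View pics/side3.png

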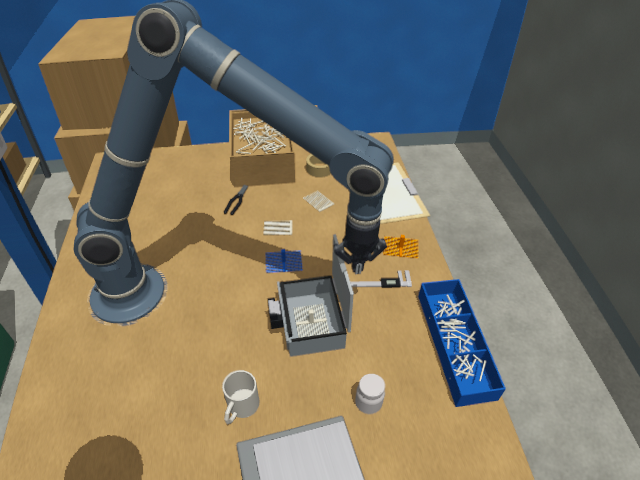

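The fingers at (357,268) are behind the upright lid. I now approach it gently.

move_arm(
  commands=[
    [0,-0.002,0,-0.01,0,0,0],
    [0,0,-0.004,0,0,0,0],
    [0,0,-0.004,0,0,0,0],
    [0,0,-0.004,0,0,0,0],
    [0,0,-0.004,0,0,0,0],
    [0,0,-0.004,0,0,0,0],
    [0,0,0,0,0,0,0],
    [0,0,0,0,0,0,0],
  ],
)

```text
clock: 13.82
eef_pos: [610.8, -160.0, 173.5]
ee_rot: [-0.0, 0.688, 0.726, 0.0]
force: [-0.1, -0.4, 0.8]
gripper_width: 0.1
grip_force: 0.0
```

```bash
python3 - <<'E'
from h import *
to((615,-158.5,172),3.1)
for c in("top","side"):
    im=bot.get_image(c)
    for n in("hinge","lid_press"):print(n,[(round(m["p"],2),*w(im,m["point"]).round(0)) for m in bot.mark_of(c,n)])
H=np.array([588,74]);r=128;hw=14
for t in np.radians(range(95,-1,-5)):
    print(int(np.degrees(t).round()),(H+r*np.array([-np.cos(t),np.sin(t)])+8*np.array([np.sin(t),np.cos(t)])+[hw,-21]).round(0))
E
```

```text
t 13.82 pos [ 610.8 -160.   173.5] yaw_y 3.03 tilt [ 0.  0. -1.] F [-0.1 -0.4  0.8] w 0.1 g 0.0 shift [0.0013 0.0043 0.0015] turn -0.0004
hinge [(0.9, np.float64(592.0), np.float64(-158.0), np.float64(76.0))]
lid_press []
hinge [(0.69, np.float64(586.0), np.float64(-161.0), np.float64(79.0))]
lid_press [(0.62, np.float64(592.0), np.float64(-155.0), np.float64(208.0)), (0.29, np.float64(319.0), np.float64(374.0), np.float64(-5.0))]
95 [621. 180.]
90 [610. 181.]
85 [599. 181.]
80 [588. 180.]
75 [577. 179.]
70 [566. 176.]
65 [555. 172.]
60 [545. 168.]
55 [535. 162.]
50 [526. 156.]
45 [517. 149.]
40 [509. 141.]
35 [502. 133.]
30 [495. 124.]
25 [489. 114.]
20 [484. 104.]
15 [480.  94.]
10 [477.  83.]
5 [475.  72.]
0 [474.  61.]
```

move_arm(
  commands=[
    [0,0,-0.005,0,0,0,0],
    [0,0,-0.006,0,0,0,0],
    [0,0,-0.011,0.001,0,0,0],
    [0,0,-0.011,0.001,0,0,0],
    [0,0,-0.011,0.003,0,0,0],
    [0,0,-0.011,0.004,0,0,0],
    [0,0,-0.01,0.004,0,0,0],
    [0,0,0,0,0,0,0],
  ],
)

```text
clock: 14.78
eef_pos: [543.5, -163.7, 160.0]
ee_rot: [-0.001, 0.689, 0.725, -0.0]
force: [-0.1, 0.1, 0.2]
gripper_width: -0.1
grip_force: 0.0
```

```bash
python3 - <<'E'
from h import *
to((615,-158.5,172),3.1)
for c in("top","side"):
    im=bot.get_image(c)
    for n in("hinge","lid_press"):print(n,[(round(m["p"],2),*w(im,m["point"]).round(0)) for m in bot.mark_of(c,n)])
E
```

```text
t 14.78 pos [ 543.5 -163.7  160. ] yaw_y 2.95 tilt [-0.002  0.001 -1.   ] F [-0.1  0.1  0.2] w -0.1 g 0.0 shift [ 0.0015  0.0716 -0.0122] turn -0.0008
hinge [(0.95, np.float64(587.0), np.float64(-154.0), np.float64(75.0))]
lid_press [(0.98, np.float64(534.0), np.float64(-163.0), np.float64(198.0))]
hinge [(0.59, np.float64(586.0), np.float64(-161.0), np.float64(75.0)), (0.42, np.float64(323.0), np.float64(373.0), np.float64(-4.0))]
lid_press [(0.58, np.float64(532.0), np.float64(-158.0), np.float64(194.0))]
```

move_arm(
  commands=[
    [0,0,-0.009,0.005,0,0,0],
    [0,0,-0.009,0.006,0,0,0],
    [0,0,-0.009,0.007,0,0,0],
    [0,0,-0.008,0.008,0,0,0],
    [0,0,-0.007,0.008,0,0,0],
    [0,0,-0.007,0.009,0,0,0],
    [0,0,-0.006,0.01,0,0,0],
    [0,0,0,0,0,0,0],
  ],
)

```text
clock: 15.75
eef_pos: [488.0, -166.0, 105.0]
ee_rot: [-0.002, 0.688, 0.725, -0.001]
force: [-0.8, 0.4, -0.5]
gripper_width: 0.1
grip_force: 0.0
```

```bash
python3 - <<'E'
from h import *
to((615,-158.5,172),3.1)
for c in("top","side"):
    im=bot.get_image(c)
    for n in("hinge","lid_press"):print(n,[(round(m["p"],2),*w(im,m["point"]).round(0)) for m in bot.mark_of(c,n)])
E
```

```text
t 15.75 pos [ 488. -166.  105.] yaw_y 2.99 tilt [-0.005  0.001 -1.   ] F [-0.8  0.4 -0.5] w 0.1 g 0.0 shift [ 0.001   0.1269 -0.0676] turn -0.0006
hinge [(0.77, np.float64(592.0), np.float64(-156.0), np.float64(76.0))]
lid_press [(0.7, np.float64(473.0), np.float64(-168.0), np.float64(139.0))]
hinge [(0.76, np.float64(586.0), np.float64(-158.0), np.float64(80.0))]
lid_press [(0.83, np.float64(470.0), np.float64(-161.0), np.float64(135.0)), (0.53, np.float64(628.0), np.float64(517.0), np.float64(-1.0))]
```

move_arm(
  commands=[
    [0,0,0,-0.02,0,0,0],
    [0,0,-0.0145,0,0,0,0],
    [0,0,-0.0145,0,0,0,0],
    [0,0,0,0.01,0,0,0],
    [0,0,0,0.01,0,0,0],
    [0,0,0,0.01,0,0,0],
    [0,0,0,0.007,0,0,0],
    [0,0,0,0,0,0,0],
  ],
)

```text
clock: 16.72
eef_pos: [461.5, -167.4, 88.2]
ee_rot: [-0.002, 0.688, 0.726, -0.001]
force: [-0.3, 0.2, 0.3]
gripper_width: -0.0
grip_force: 0.0
```

```bash
python3 - <<'E'
from h import *
to((458.5,-167.5,72),3.1)
for c in("top","side"):
    im=bot.get_image(c)
    for n in("hinge","lid_press"):print(n,[(round(m["p"],2),*w(im,m["point"]).round(0)) for m in bot.mark_of(c,n)])
E
```

```text
t 16.72 pos [ 461.5 -167.4   88.2] yaw_y 3.07 tilt [-0.004  0.    -1.   ] F [-0.3  0.2  0.3] w -0.0 g 0.0 shift [ 0.     -0.0029  0.0162] turn -0.0002
hinge [(0.75, np.float64(590.0), np.float64(-155.0), np.float64(74.0))]
lid_press [(0.64, np.float64(463.0), np.float64(-166.0), np.float64(115.0))]
hinge [(0.73, np.float64(584.0), np.float64(-158.0), np.float64(75.0))]
lid_press [(0.91, np.float64(459.0), np.float64(-165.0), np.float64(114.0))]
```

move_arm(
  commands=[
    [0,0,-0.002,0.002,0,0,0],
    [0,0,0,0.002,0,0,0],
    [0,0,0,0.002,0,0,0],
    [0,0,0,0.002,0,0,0],
    [0,0,0,0.002,0,0,0],
    [0,0,0,0,0,0,0],
    [0,0,0,0,0,0,0],
    [0,0,0,0,0,0,0],
  ],
)

```text
clock: 17.68
eef_pos: [460.3, -168.0, 80.3]
ee_rot: [-0.0, 0.688, 0.726, -0.0]
force: [0.3, 0.2, -1.2]
gripper_width: -0.1
grip_force: 0.0
```

move_arm(
  commands=[
    [0,0,0,0.001,0,0,0],
    [0,0,0,0.001,0,0,0],
    [0,0,0,0.001,0,0,0],
    [0,0,0,0.001,0,0,0],
    [0,0,0,0,0,0,0],
    [0,0,0,0,0,0,0],
    [0,0,0,0,0,0,0],
    [0,0,0,0,0,0,0],
  ],
)

```text
clock: 18.35
eef_pos: [460.3, -168.0, 76.4]
ee_rot: [-0.0, 0.688, 0.726, 0.0]
force: [-0.1, 0.1, 0.0]
gripper_width: 0.1
grip_force: 0.0
```

move_arm(
  commands=[
    [0,0,0,0.001,0,0,0],
    [0,0,0,0.001,0,0,0],
    [0,0,0,0.001,0,0,0],
    [0,0,0,0,0,0,0],
    [0,0,0,0,0,0,0],
    [0,0,0,0,0,0,0],
    [0,0,0,0,0,0,0],
    [0,0,0,0,0,0,0],
  ],
)

```text
clock: 19.02
eef_pos: [460.3, -168.0, 73.4]
ee_rot: [0.0, 0.688, 0.726, 0.0]
force: [0.9, -0.0, 0.1]
gripper_width: 0.0
grip_force: 0.0
```

move_arm(
  commands=[
    [0,0,0,0.001,0,0,0],
    [0,0,0,0.001,0,0,0],
    [0,0,0,0,0,0,0],
    [0,0,0,0,0,0,0],
    [0,0,0,0,0,0,0],
    [0,0,0,0,0,0,0],
    [0,0,0,0,0,0,0],
    [0,0,0,0,0,0,0],
  ],
)

```text
clock: 19.68
eef_pos: [460.3, -168.0, 71.4]
ee_rot: [-0.0, 0.688, 0.726, 0.0]
force: [0.4, -0.8, -0.3]
gripper_width: 0.4
grip_force: 0.0
```

```bash
python3 - <<'E'
from h import *
to((458.5,-167.5,72),3.1)
for c in("top","side"):
    im=bot.get_image(c)
    for n in("hinge","lid_press"):print(n,[(round(m["p"],2),*w(im,m["point"]).round(0)) for m in bot.mark_of(c,n)])
E
```

```text
t 19.68 pos [ 460.3 -168.    71.4] yaw_y 3.04 tilt [ 0.  0. -1.] F [ 0.4 -0.8 -0.3] w 0.4 g 0.0 shift [ 0.0006 -0.0018 -0.0006] turn -0.0003
hinge [(0.8, np.float64(592.0), np.float64(-156.0), np.float64(76.0))]
lid_press [(0.79, np.float64(459.0), np.float64(-168.0), np.float64(103.0))]
hinge [(0.89, np.float64(586.0), np.float64(-156.0), np.float64(75.0))]
lid_press [(0.93, np.float64(456.0), np.float64(-162.0), np.float64(96.0))]
```

move_arm(
  commands=[
    [0,0,0,0.001,0,0,0],
    [0,0,0,0.001,0,0,0],
    [0,0,0,0,0,0,0],
    [0,0,0,0,0,0,0],
    [0,0,0,0,0,0,0],
    [0,0,0,0,0,0,0],
    [0,0,0,0,0,0,0],
    [0,0,0,0,0,0,0],
  ],
)

```text
clock: 20.65
eef_pos: [460.3, -168.0, 69.4]
ee_rot: [-0.0, 0.688, 0.726, 0.0]
force: [-0.7, 0.4, 0.2]
gripper_width: -0.1
grip_force: 0.0
```

move_arm(
  commands=[
    [0,0,0,0.001,0,0,0],
    [0,0,0,0.001,0,0,0],
    [0,0,0,0,0,0,0],
    [0,0,0,0,0,0,0],
    [0,0,0,0,0,0,0],
    [0,0,0,0,0,0,0],
    [0,0,0,0,0,0,0],
    [0,0,0,0,0,0,0],
  ],
)

```text
clock: 21.32
eef_pos: [460.3, -168.1, 67.4]
ee_rot: [-0.0, 0.688, 0.726, 0.0]
force: [-1.1, -0.2, 3.5]
gripper_width: -0.5
grip_force: 1.9
```

Contact with the gasket begins (3.5 N). I continue gently.

move_arm(
  commands=[
    [0,0,0,0.001,0,0,0],
    [0,0,0,0.001,0,0,0],
    [0,0,0,0,0,0,0],
    [0,0,0,0,0,0,0],
    [0,0,0,0,0,0,0],
    [0,0,0,0,0,0,0],
    [0,0,0,0,0,0,0],
    [0,0,0,0,0,0,0],
  ],
)

```text
clock: 21.98
eef_pos: [460.0, -168.1, 65.3]
ee_rot: [-0.0, 0.688, 0.726, -0.0]
force: [-2.6, -0.5, 4.7]
gripper_width: 0.2
grip_force: 2.3
```

move_arm(
  commands=[
    [0,0,0,0.001,0,0,0],
    [0,0,0,0.001,0,0,0],
    [0,0,0,0,0,0,0],
    [0,0,0,0,0,0,0],
    [0,0,0,0,0,0,0],
    [0,0,0,0,0,0,0],
    [0,0,0,0,0,0,0],
    [0,0,0,0,0,0,0],
  ],
)

```text
clock: 22.65
eef_pos: [459.7, -168.1, 63.4]
ee_rot: [-0.0, 0.688, 0.726, -0.0]
force: [-3.5, 0.3, 6.9]
gripper_width: -0.0
grip_force: 3.2
```

move_arm(
  commands=[
    [0,0,0,0.001,0,0,0],
    [0,0,0,0.001,0,0,0],
    [0,0,0,0,0,0,0],
    [0,0,0,0,0,0,0],
    [0,0,0,0,0,0,0],
    [0,0,0,0,0,0,0],
    [0,0,0,0,0,0,0],
    [0,0,0,0,0,0,0],
  ],
)

```text
clock: 23.32
eef_pos: [459.6, -168.1, 62.1]
ee_rot: [-0.001, 0.688, 0.725, -0.0]
force: [-5.4, 0.0, 13.2]
gripper_width: -0.0
grip_force: 6.8
```

move_arm(
  commands=[
    [0,0,0,0.001,0,0,0],
    [0,0,0,0,0,0,0],
    [0,0,0,0,0,0,0],
    [0,0,0,0,0,0,0],
    [0,0,0,0,0,0,0],
    [0,0,0,0,0,0,0],
    [0,0,0,0,0,0,0],
    [0,0,0,0,0,0,0],
  ],
)

```text
clock: 23.98
eef_pos: [459.6, -168.1, 61.3]
ee_rot: [-0.001, 0.688, 0.725, 0.0]
force: [-6.4, 0.4, 16.3]
gripper_width: -0.3
grip_force: 8.0
```

move_arm(
  commands=[
    [0,0,0,0.001,0,0,0],
    [0,0,0,0,0,0,0],
    [0,0,0,0,0,0,0],
    [0,0,0,0,0,0,0],
    [0,0,0,0,0,0,0],
    [0,0,0,0,0,0,0],
    [0,0,0,0,0,0,0],
    [0,0,0,0,0,0,0],
  ],
)

```text
clock: 24.65
eef_pos: [459.5, -168.1, 60.5]
ee_rot: [-0.001, 0.688, 0.725, 0.0]
force: [-7.1, 1.8, 18.5]
gripper_width: 0.1
grip_force: 9.1
```

move_arm(
  commands=[
    [0,0,0,0.001,0,0,0],
    [0,0,0,0,0,0,0],
    [0,0,0,0,0,0,0],
    [0,0,0,0,0,0,0],
    [0,0,0,0,0,0,0],
    [0,0,0,0,0,0,0],
    [0,0,0,0,0,0,0],
    [0,0,0,0,0,0,0],
  ],
)

```text
clock: 25.32
eef_pos: [459.2, -168.1, 58.6]
ee_rot: [-0.001, 0.688, 0.726, -0.0]
force: [-5.3, 0.8, 10.4]
gripper_width: 0.4
grip_force: 5.1
```

move_arm(
  commands=[
    [0,0,0,0.0005,0,0,0],
    [0,0,0,0,0,0,0],
    [0,0,0,0,0,0,0],
    [0,0,0,0,0,0,0],
    [0,0,0,0,0,0,0],
    [0,0,0,0,0,0,0],
    [0,0,0,0,0,0,0],
    [0,0,0,0,0,0,0],
  ],
)

```text
clock: 25.98
eef_pos: [459.2, -168.1, 57.8]
ee_rot: [-0.001, 0.688, 0.726, -0.001]
force: [-4.7, -0.3, 7.5]
gripper_width: -0.1
grip_force: 3.4
```

move_arm(
  commands=[
    [0,0,0,0.0005,0,0,0],
    [0,0,0,0,0,0,0],
    [0,0,0,0,0,0,0],
    [0,0,0,0,0,0,0],
    [0,0,0,0,0,0,0],
    [0,0,0,0,0,0,0],
    [0,0,0,0,0,0,0],
    [0,0,0,0,0,0,0],
  ],
)

```text
clock: 26.65
eef_pos: [459.0, -168.1, 57.3]
ee_rot: [-0.001, 0.688, 0.726, -0.001]
force: [-4.3, 0.4, 7.4]
gripper_width: -0.1
grip_force: 3.5
```

move_arm(
  commands=[
    [0,0,0,0.0005,0,0,0],
    [0,0,0,0,0,0,0],
    [0,0,0,0,0,0,0],
    [0,0,0,0,0,0,0],
    [0,0,0,0,0,0,0],
    [0,0,0,0,0,0,0],
    [0,0,0,0,0,0,0],
    [0,0,0,0,0,0,0],
  ],
)

```text
clock: 27.32
eef_pos: [459.0, -168.1, 56.9]
ee_rot: [-0.001, 0.688, 0.725, -0.001]
force: [-5.7, -0.3, 7.1]
gripper_width: -0.2
grip_force: 3.9
```

move_arm(
  commands=[
    [0,0,0,-0.001,0,0,0],
    [0,0,0,-0.001,0,0,0],
    [0,0,0,-0.001,0,0,0],
    [0,0,0,0,0,0,0],
    [0,0,0,0,0,0,0],
    [0,0,0,0,0,0,0],
    [0,0,0,0,0,0,0],
    [0,0,0,0,0,0,0],
  ],
)

```text
clock: 27.98
eef_pos: [460.4, -168.0, 59.8]
ee_rot: [0.0, 0.688, 0.726, 0.0]
force: [1.2, -0.4, 0.5]
gripper_width: -0.2
grip_force: 0.0
```

Contact ended within 3 mm, so the lid is held. I retreat upward and check.

move_arm(
  commands=[
    [0,0,0,-0.01,0,0,0],
    [0,0,0,-0.02,0,0,0],
    [0,0,0,-0.03,0,0,0],
    [0,0,0,-0.03,0,0,0],
    [0,0,0,-0.03,0,0,0],
    [0,0,0,-0.02,0,0,0],
    [0,0,0,0,0,0,0],
    [0,0,0,0,0,0,0],
  ],
)

```text
clock: 28.65
eef_pos: [461.0, -168.3, 201.5]
ee_rot: [0.001, 0.688, 0.726, 0.001]
force: [-0.4, -0.7, -0.3]
gripper_width: 0.2
grip_force: 0.0
```

```bash
python3 - <<'E'
from h import *
to((458.5,-167.5,72),3.1)
for k in range(2):
  for c in("top","side"):
    im=bot.get_image(c)
    for n in("hinge","lid_press"):print(n,[(round(m["p"],2),*w(im,m["point"]).round(1)) for m in bot.mark_of(c,n)][:1])
E
```

```text
t 28.65 pos [ 461.  -168.3  201.5] yaw_y 3.04 tilt [ 0.003  0.    -1.   ] F [-0.4 -0.7 -0.3] w 0.2 g 0.0 shift [ 0.0009 -0.0029  0.1295] turn -0.0003
hinge [(0.72, np.float64(591.7), np.float64(-155.3), np.float64(75.5))]
lid_press [(0.98, np.float64(456.8), np.float64(-165.7), np.float64(88.3))]
hinge [(0.87, np.float64(588.4), np.float64(-158.1), np.float64(77.6))]
lid_press [(0.96, np.float64(452.4), np.float64(-162.8), np.float64(83.7))]
hinge [(0.61, np.float64(321.6), np.float64(369.9), np.float64(-2.5))]
lid_press [(0.9, np.float64(456.2), np.float64(-165.8), np.float64(86.2))]
hinge [(0.62, np.float64(586.2), np.float64(-163.3), np.float64(74.0))]
lid_press [(0.81, np.float64(452.8), np.float64(-165.1), np.float64(80.8))]
```

```bash
python3 -c "
from bench import bot
print(bot.job_done())"
```

```text
the job is handed in; nothing more can be done
None
```

The stemmed comb lies flat in the dry box and the lid looks latched shut: my last camera estimate put the lid at about 0.02 rad, the highest reading while pressing was about 20 N, and the job is handed in, but no verdict came back.

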